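Open the jar with the stuck lid

ROBOT

A 6-joint arm with a two-finger parallel gripper is mounted at the origin on the work surface. World frame = base frame: x ahead of the robot, y to its left, z up, the work surface at z = 0. Lengths are in m, angles in rad, forces in N, time in s.
With the tool pointing down it reaches from about 0.375 to 0.9 m from the base axis. Payload 3.1 kg.
Tool frame: the origin (TCP) lies at the centre of the arm's flange, where the gripper is bolted on; the fingertips stand 173 mm ahead of it and the grasp point (between the pads) lies 155 mm ahead of it; z points along the fingers, x is the direction in which the jaws open and shut, and the axes are right-handed (so a half turn about z gives the same grasp; the last joint's range is limited). The gripper opens to 85 mm and grips with 20 to 120 N. Pads are 22 mm wide; open, the fingers measure 114 mm over their backs; the gripper's body (76 mm by 85 mm) begins 54 mm behind the grasp point. The pads swing forward as they close: fully open they stand 13 mm farther back than shut.
Start: joints at [0.962, 0.527, 1.433, -0, 1.181, -0.178], TCP at [0.261, 0.568, 0.405] pointing down, gripper open.
Joint ranges: [-3.08, 3.08], [-0.75, 2.2], [0.22, 2.44], [-1.43, 4.57], [0, 2.65], [-2.85, 2.85]. Speed limits (rad/s): [2.79, 2.79, 3.14, 3.14, 3.14, 3.14].

INTERFACE

Orientations are given as a unit quaternion [x, y, z, w].
In Python, from station import manip gives the robot as it stands.
- The arm moves only by the shell command python3 -m jog 'ROWS' [OPENING] [FORCE]. ROWS is JSON, a list that holds one entry, the list of rows, each a list of 4 numbers: the shift along the world's x, y, z in mm, then the turn about the world's z in degrees. A call has exactly 8 rows; each row shifts and turns the commanded pose from where the row before left it; what a row does not reach is not made up. A row lasts 1/8 s, in which the tool goes at most 62.5 mm and 10.7 degrees, less where a joint would pass 70% of its speed; a pose out of reach is approached as far as the arm can. A call is refused whole if a number of a shift passes 62.5 or a number of a turn 10.7, either way. A call with a gripper value outside its range is refused whole. OPENING is the opening in per cent of the stroke, from 0 (shut) to 100 (fully open), set as the call begins (- or left out, the last holds). The fingers move at their own pace and stop on an object; FORCE is the grip in N (left out, the last holds). Time passes only in rows, so rows that do not move let the fingers close, or fill a call up. It gives the time, the measured TCP pose, the force and the opening at its end, in the units of the state.
- manip.sense(): the state, without advancing time (a new reading comes with each control period).
- manip.snapshot(name): name is "side" or "top"; returns the picture (384x512x3 uint8, red, green, blue); there is no depth.
- manip.camera_info(name): a dict with "fx", "fy", "cx", "cy" (pixels), "R" (3x3) and "t" (3): a world point X has camera coordinates R X + t. Camera axes: x right, y down, z forward; pixel columns grow to the right and rows downward; lengths in m; the calibration is good to about 2 mm. A picture is of the moment at which its call begins. camera_info takes no time and is no camera call.
- manip.sign_off(): hands the job in, once; it reports no verdict.
The state is a dict: "t": time; "q": joint angles; "qd": joint speeds; "tau": joint torques, N m; "tcp_pos": TCP position; "tool_rot": TCP orientation; "force": force on the tool from outside, world axes, zero at the start; "ft_torque": the same for the moment, N m; "finger_gap": opening from 0.0 (shut) to 1.0 (fully open).
Only numpy, scipy, OpenCV 4.12 (cv2) and the standard library are available. Lean on these libraries where they do the work, as an engineer would, in place of code of your own. Each camera call takes 0.05 s, during which the arm holds its last target. There are 200 camera calls.

TASK

The red lid of the square glass jar is stuck: break it loose anticlockwise with a short hard twist, spin it off gently until it comes up against its stop, and lift it off without wrenching it there or pulling the jar up out of its wooden holder. Lay the lid gently, top up, flat on the floor of the blue tray without dropping it, and let go. Leave the jar standing in its holder and the other things on the table where they are.

Things in the scene. Friction and masses are not known exactly. Their poses are not given: they have to be found in the camera images.
- jar: square clear glass jar full of screws, about 0.85 kg, 84 x 84 mm, body 92 mm high, then a round neck whose rim is 125 mm above the base. Origin: centre of its base, z up. It stands loose in the square socket of the holder (1.5 mm play all round), which keeps it from turning but not from being lifted out: an upward pull of more than about 8 N raises it.
- lid: round red lid, 68 mm outer diameter, 28 mm high, about 90 g, ribbed side, a white bar on top along its +x. Origin: centre of its open underside, z up; top 28 mm above. On the jar its origin is 101 mm above the jar's base and its lower edge 9 mm above the jar's shoulder; it has 1.5 mm side play on the neck. It does not rise as it turns; it opens anticlockwise seen from above.
- lid_top (a point): centre of the lid's top. Stuck at first: two sprung catches resist with about 0.5 to 1.2 N m (it varies) until the lid has turned about 25 degrees; then it turns almost freely. Once loose, force between lid and jar beyond 65 N (about 1.7 N m of twist against the stop) damages them: hold the lid lightly for the spin and stop at the first resistance.
- jar_rim (a point): centre of the jar's rim, 125 mm above its base. Lips here hold two lugs inside the lid, which come free only at gaps, somewhere between 60 and 130 degrees of turn from the start (it varies, cannot be seen). A hard stop ends the turn 3 degrees past the middle of the gap; the lid lifts straight off at the stop or up to 9 degrees before it. Elsewhere pulling lifts the whole jar.
- holder: wooden jar holder fixed to the table: plate 135 x 135 x 12 mm with four walls round a square socket (87 mm inside), wall tops 42 mm above the table. Origin: centre of its underside. The jar stands on the plate.
- tray: blue shallow tray fixed to the table, 200 (its x) x 160 (its y) mm, 18 mm high, walls and floor 5 mm thick. Origin: centre of its underside; the inner floor is 5 mm above it. Empty.
- screwdriver: screwdriver lying on the table, a bystander; origin at its underside
- mug: white mug, a bystander; origin at its underside
- tin: tin can with a green band, a bystander; origin at its underside
- small_jar: small round amber jar with a white cap (not the one to open), a bystander; origin at its underside
- books: pile of three books, a bystander; origin at its underside
- dust_brush: hand brush, a bystander; origin at its underside
- torch: black and yellow torch, a bystander; origin at its underside
Not all that is in view belongs to the job. What is meant by the lid is not purple or turquoise, and is the larger of those in its own colour.

How it is judged:
By the outcome, as a careful person would: the job done as asked, in the order asked, and still so for the second after the job is handed in, with the robot touching nothing.
It also fails if it takes over 64 s, if anything falls off the work surface, if the arm or the gripper's body presses on something with over 40 N, if the wrist force passes 120 N, or if a joint passes its speed limit or range.

## Working session

There is one attempt and no reset: what is moved stays moved. The work goes in short steps, Python scripts to look and compute and a shell command to move; the robot and the scene stay as the last step left them, time stands still between calls to the robot, and variables do not carry over. Pictures are saved under pics/ and viewed, about 8 in all and at most 12, crops included, and the job is handed in when it is done.

```bash
mkdir -p pics; ls; python3 - <<'E'
from station import manip
import cv2,numpy as np
for n in("side","top"):
    cv2.imwrite(f"pics/{n}0.png",manip.snapshot(n)[:,:,::-1])
    c=manip.camera_info(n);print(n,c["fx"],c["cx"],c["cy"],np.round(c["R"],3).tolist(),np.round(c["t"],3), np.round(-np.array(c["R"]).T@c["t"],3))
s=manip.sense();print({k:np.round(v,3).tolist() for k,v in s.items()})
E
```

```text
pics
side 418.5511638106327 251.56797334071996 185.96192097846694 [[0.892, -0.452, -0.019], [-0.27, -0.497, -0.825], [0.363, 0.741, -0.565]] [-0.512  0.241  1.244] [ 0.071 -1.033  0.892]
top 452.54230129923724 257.1267756291909 188.01823592090585 [[-0.009, -1.0, -0.006], [-0.993, 0.01, -0.115], [0.115, 0.004, -0.993]] [-0.021  0.56   1.446] [ 0.39  -0.033  1.5  ]
{'t': 0.1, 'q': [0.961, 0.528, 1.434, 0.0, 1.181, -0.179], 'qd': [0.0, -0.002, -0.002, 0.002, -0.003, 0.001], 'tau': [0.001, -44.331, -17.859, -0.0, 0.004, -0.0], 'tcp_pos': [0.261, 0.568, 0.404], 'tool_rot': [0.842, 0.54, -0.001, 0.0], 'force': [-0.908, -0.356, 0.984], 'ft_torque': [-0.059, -0.007, -0.044], 'finger_gap': 1.002}
```

View pics/side0.png

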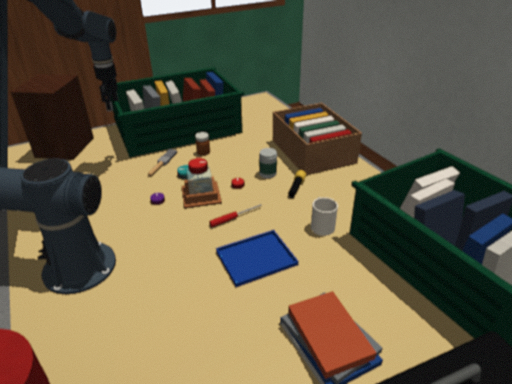

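View pics/top0.png

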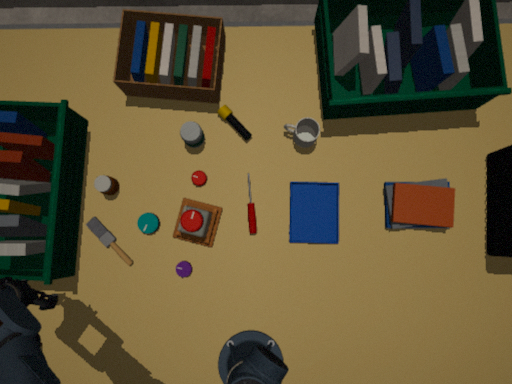

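The side view shows the red-lidded jar in its holder at about (198,165). The top view has the lid at about (192,221), with a smaller red decoy at (199,178), a purple one at (184,269) and a turquoise one at (148,223). The tray is at (314,212). Next I'll measure these.

```bash
cat > h.py <<'E'
from station import manip
import cv2,numpy as np
def ray(n,u,v,z):
    c=manip.camera_info(n);R=np.array(c["R"]);t=np.array(c["t"])
    o=-R.T@t; d=R.T@np.array([(u-c["cx"])/c["fx"],(v-c["cy"])/c["fy"],1])
    return o+d*(z-o[2])/d[2]
def proj(n,X):
    c=manip.camera_info(n);p=np.array(c["R"])@X+c["t"];return c["fx"]*p[0]/p[2]+c["cx"],c["fy"]*p[1]/p[2]+c["cy"]
def comps(img,lo,hi,amin=30,box=None):
    hsv=cv2.cvtColor(img,cv2.COLOR_RGB2HSV_FULL)
    m=cv2.inRange(hsv,lo,hi)
    if lo[0]==0:m|=cv2.inRange(hsv,(243,lo[1],lo[2]),(255,255,255))
    n,l,s,c=cv2.connectedComponentsWithStats(m)
    return [(c[i].round(1),s[i],l==i) for i in range(1,n) if s[i][4]>=amin]
E
python3 - <<'E'
from h import *
T=cv2.imread("pics/top0.png")[:,:,::-1].copy();S=cv2.imread("pics/side0.png")[:,:,::-1].copy()
for c,s,_ in comps(T,(0,150,90),(8,255,255)): 
    if 150<c[0]<270 and 150<c[1]<280:print("T red",c,s,ray("top",*c,0.141).round(4))
for c,s,_ in comps(S,(0,150,90),(8,255,255)):
    if 150<c[0]<270 and 120<c[1]<230:print("S red",c,s,ray("side",*c,0.130).round(4))
for c,s,m in comps(T,(140,120,60),(180,255,255),500):
    r=cv2.minAreaRect(np.argwhere(m)[:,::-1].astype(np.float32));
    if 280<c[0]<350:print("tray",c,s,r,ray("top",*c,0.01).round(4), [ray("top",*p,.018)[:2].round(3) for p in cv2.boxPoints(r)])
a=cv2.resize(T[160:285,130:260],None,fx=6,fy=6,interpolation=cv2.INTER_CUBIC)[:600]
cv2.imwrite("pics/c1.png",cv2.resize(T[185:255,160:240],(800,600)[:2],interpolation=cv2.INTER_CUBIC)[:,:,::-1])
E
```

```text
T red [198.7 177.6] [192 171  14  14 148] [0.5808 0.1503 0.141 ]
T red [251.6 217.8] [248 203   8  30 184] [ 0.4575 -0.0093  0.141 ]
T red [190.9 220.5] [180 210  23  22 368] [0.451 0.173 0.141]
S red [197.  163.2] [189 158  18  11 136] [0.4548 0.1835 0.13  ]
S red [237.4 181.8] [232 178  12   8  68] [0.5297 0.0093 0.13  ]
S red [223.2 218.5] [210 212  27  14 150] [ 0.412  -0.1439  0.13  ]
tray [313.6 212.4] [ 290  182   49   61 2867] ((314.0, 212.0), (60.0, 48.0), 90.0) [ 0.4798 -0.2113  0.01  ] [array([ 0.58 , -0.135]), array([ 0.579, -0.293]), array([ 0.382, -0.287]), array([ 0.384, -0.131])]
```

View pics/c1.png

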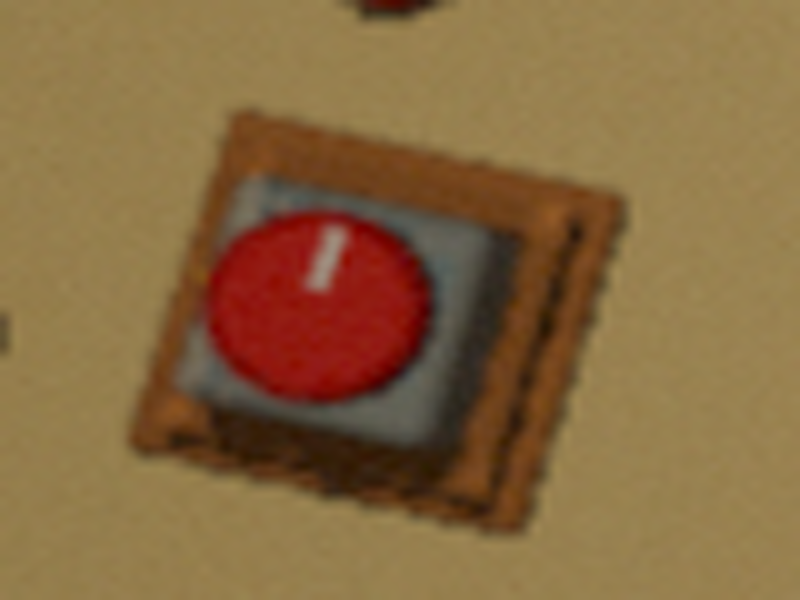

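The crop shows the lid centred near full-image (191.5,220.3), with its white bar pointing up the image (+x, about 10° to the right). The holder is tilted by a similar angle. I'll fit a projected-cylinder model in both views.

```bash
cat >> h.py <<'E'
from scipy.optimize import least_squares
A=np.linspace(0,2*np.pi,72)
def cyl(n,x,y,z0,h,r=.034):
    P=[proj(n,np.array([x+r*np.cos(a),y+r*np.sin(a),z])) for z in(z0,z0+h) for a in A]
    H=cv2.convexHull(np.array(P,np.float32));M=cv2.moments(H)
    return np.array([M['m10']/M['m00'],M['m01']/M['m00']]),M['m00']
def lidfit(ims,z0,guess):
    obs={}
    for n,im in ims.items():
        g=proj(n,np.array([*guess,z0+.014]))
        cs=[k for k in comps(im,(0,140,70),(8,255,255),50) if np.hypot(*(k[0]-g))<15]
        if not cs: continue
        k=max(cs,key=lambda k:k[1][4]);H=cv2.convexHull(np.argwhere(k[2])[:,::-1].astype(np.int32))
        m=np.zeros(im.shape[:2],np.uint8);cv2.fillPoly(m,[H],1);ys,xs=np.nonzero(m);obs[n]=np.array([xs.mean(),ys.mean()]),m.sum()
    out={}
    for ns in [[n] for n in obs]+[list(obs)]:
        r=least_squares(lambda p:np.concatenate([cyl(n,*p,z0,.028)[0]-obs[n][0] for n in ns]),guess)
        out["+".join(ns)]=(r.x.round(4),r.fun.round(2),[(int(obs[n][1]),round(cyl(n,*r.x,z0,.028)[1])) for n in ns])
    return out
E
python3 - <<'E'
from h import *
I={n:cv2.imread(f"pics/{n}0.png")[:,:,::-1].copy() for n in("top","side")}
for k,v in lidfit(I,.113,[.452,.175]).items():print(k,v)
cr=[(235,110),(625,195),(525,530),(130,450)]
P=np.array([ray("top",160+a/10-.5,185+b/8.571-.5,.012)[:2] for a,b in cr]);print(P.round(3),P.mean(0))
d=ray("top",160+33.5-.5,185+230/8.57-.5,.141)-ray("top",160+31.8-.5,185+290/8.57-.5,.141);print("bar deg",np.degrees(np.arctan2(d[1],d[0])))
E
```

```text
Traceback (most recent call last):
  File "h.py", line 31, in lidfit
    r=least_squares(lambda p:np.concatenate([cyl(n,*p,z0,.028)[0]-obs[n][0] for n in ns]),guess)
  File "h.py", line 31, in <lambda>
    r=least_squares(lambda p:np.concatenate([cyl(n,*p,z0,.028)[0]-obs[n][0] for n in ns]),guess)
                                             ~~~^^^^^^^^^^^^^^
  File "h.py", line 18, in cyl
    P=[proj(n,np.array([x+r*np.cos(a),y+r*np.sin(a),z])) for z in(z0,z0+h) for a in A]
       ~~~~^^^^^^^^^^^^^^^^^^^^^^^^^^^^^^^^^^^^^^^^^^^^^
  File "h.py", line 8, in proj
    c=manip.camera_info(n);p=np.array(c["R"])@X+c["t"];return c["fx"]*p[0]/p[2]+c["cx"],c["fy"]*p[1]/p[2]+c["cy"]
ValueError: time passes only in moves, steps and waits
```

```bash
sed -i 's/manip.camera_info(n)/CI(n)/; s/,guess)$/,guess,diff_step=1e-2)/' h.py; sed -i '2a import functools\nCI=functools.cache(lambda n:manip.camera_info(n))' h.py
python3 - <<'E'
from h import *
print(manip.sense()["t"])
I={n:cv2.imread(f"pics/{n}0.png")[:,:,::-1].copy() for n in("top","side")}
for k,v in lidfit(I,.113,[.452,.175]).items():print(k,v)
cr=[(235,110),(625,195),(525,530),(130,450)]
P=np.array([ray("top",160+a/10-.5,185+b/8.571-.5,.012)[:2] for a,b in cr]);print(P.round(3),P.mean(0))
d=ray("top",160+33.5-.5,185+230/8.57-.5,.141)-ray("top",160+31.8-.5,185+290/8.57-.5,.141);print("bar deg",np.degrees(np.arctan2(d[1],d[0])))
E
```

```text
0.1
top (array([0.4524, 0.1742]), array([-0.,  0.]), [(407, 428)])
side (array([0.4573, 0.1858]), array([-0., -0.]), [(172, 284)])
top+side (array([0.4535, 0.1761]), array([-0.61, -0.36, -0.02,  1.55]), [(407, 428), (172, 288)])
[[0.534 0.219]
 [0.499 0.09 ]
 [0.372 0.123]
 [0.403 0.252]] [0.45209961 0.17118667]
bar deg -13.279351746023957
```

```bash
python3 -m jog '[[[24,-49.4,0,-10.6],[24,-49.4,0,-10.6],[24,-49.4,0,-10.6],[24,-49.4,0,-10.6],[24,-49.4,-10,-10.6],[24,-49.4,-10,-10.6],[24,-49.4,-20,-10.6],[23,-49.4,-20,-10.6]]]' 100 120
python3 - <<'E'
from h import *
s=manip.sense();print(s["tcp_pos"],s["q"],s["force"],s["ft_torque"])
T=manip.snapshot("top");S=manip.snapshot("side")
a=cv2.resize(T[170:260,145:245],(400,360),interpolation=cv2.INTER_CUBIC);b=cv2.resize(S[105:195,150:250],(400,360),interpolation=cv2.INTER_CUBIC)
cv2.imwrite("pics/c2.png",np.hstack([a,b])[:,:,::-1])
E
```

```text
t: 1.1
tcp_pos: [0.4526, 0.1711, 0.3442]
tool_rot: [0.985, -0.172, 0.0, -0.0]
force: [0.6, 0.2, 0.4]
finger_gap: 1.001
[0.45255999 0.17106114 0.34424399] [1.29869626e-01 4.32100335e-01 1.84314877e+00 1.26467684e-04
 8.65604986e-01 4.75909935e-01] [0.55626926 0.18011957 0.41396765] [ 0.0036791  -0.06902374 -0.00764686]
```

View pics/c2.png

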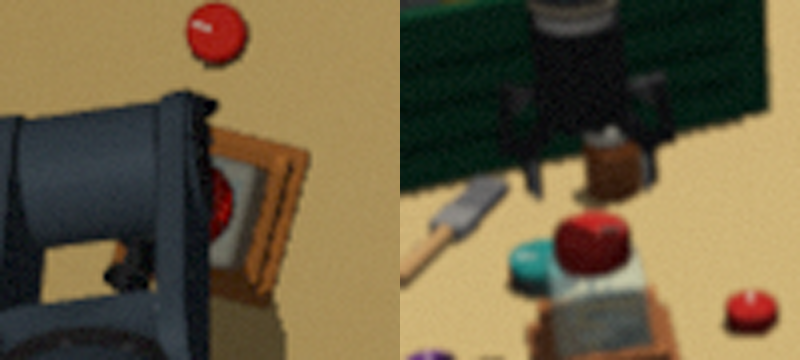

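```bash
python3 -m jog '[[[0,1,-8,0],[0,0,-12,0],[0,0,-12,0],[0,0,-10,0],[0,0,-8,0],[0,0,-5,0],[0,0,-3,0],[0,0,0,0]]]' 100 40
python3 -m jog '[[[0,0,0,0],[0,0,0,0],[0,0,0,0],[0,0,0,0],[0,0,0,0],[0,0,0,0],[0,0,0,0],[0,0,0,0]]]' 50 40
python3 -c "
from h import *
s=manip.sense();print(s['tcp_pos'],s['force'],s['ft_torque'])"
```

```text
t: 2.2
tcp_pos: [0.452, 0.1736, 0.2867]
tool_rot: [0.986, -0.169, -0.0, -0.0]
force: [-0.6, 0.4, 0.6]
finger_gap: 0.999
t: 3.2
tcp_pos: [0.4519, 0.1737, 0.2873]
tool_rot: [0.986, -0.169, 0.0, -0.0]
force: [-1.7, -0.7, 6.2]
finger_gap: 0.778
[0.45187435 0.17371568 0.28728804] [-1.7308258  -0.6919427   6.19177649] [-0.00961431  0.25989713  0.01214619]
```

```bash
python3 -m jog '[[[0,0,0,0],[0,0,0,0],[0,0,0,0],[0,0,0,10],[0,0,0,10.5],[0,0,0,9.5],[0,0,0,0],[0,0,0,0]]]' 50 120
python3 -c "
from h import *
s=manip.sense();print(s['tcp_pos'],s['force'],s['ft_torque'],np.degrees(2*np.arctan2(s['tool_rot'][1],s['tool_rot'][0])))"
```

```text
t: 4.2
tcp_pos: [0.4519, 0.1737, 0.288]
tool_rot: [0.996, 0.093, 0.0, 0.0]
force: [-3.2, -1.1, 11.4]
finger_gap: 0.758
[0.45187118 0.17366144 0.28800462] [-3.21752411 -1.07435722 11.40883805] [-0.06244278  0.51137602  0.4143242 ] 10.627490421238464
```

```bash
python3 -m jog '[[[0,0,0,0],[0,0,0,0],[0,0,0,0],[0,0,0,2],[0,0,0,2],[0,0,0,2],[0,0,0,0],[0,0,0,0]]]' 50 20
python3 - <<'E'
from h import *
s=manip.sense();print(s['tcp_pos'],s['force'],s['ft_torque'],np.degrees(2*np.arctan2(s['tool_rot'][1],s['tool_rot'][0])))
S=manip.snapshot("side")
cv2.imwrite("pics/c3.png",cv2.resize(S[110:200,150:250],(800,600),interpolation=cv2.INTER_CUBIC)[:,:,::-1])
E
```

```text
t: 5.2
tcp_pos: [0.4517, 0.1737, 0.288]
tool_rot: [0.989, 0.145, 0.0, 0.0]
force: [-3.4, -0.6, 12.2]
finger_gap: 0.758
[0.45168028 0.17373933 0.28800876] [-3.41965497 -0.55058245 12.23902434] [-0.00156288  0.50482416  0.31446064] 16.63786822190944
```

View pics/c3.png

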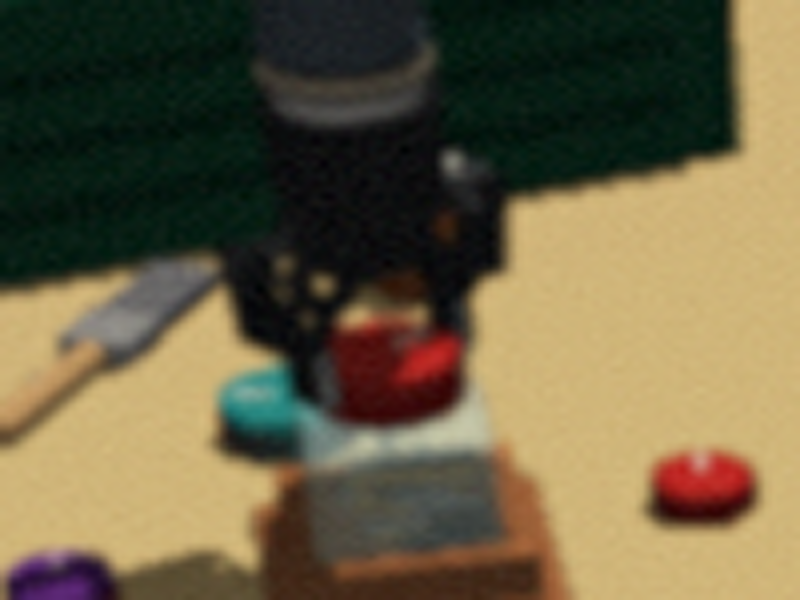

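```bash
python3 -m jog '[[[0,0,0,0],[0,0,0,0],[0,0,0,0],[0,0,0,0],[0,0,0,0],[0,0,0,0],[0,0,0,0],[0,0,0,0]]]' 90 20
python3 -c "
from h import *
s=manip.sense();print(s['force'],s['ft_torque'])"
python3 -m jog '[[[0,0,0,0],[0,0,0,0],[0,0,0,0],[0,0,0,0],[0,0,0,0],[0,0,0,0],[0,0,0,0],[0,0,0,0]]]' 50 20
python3 -c "
from h import *
s=manip.sense();print(s['force'],s['ft_torque'])"
python3 -m jog '[[[0,0,0,2],[0,0,0,2],[0,0,0,2],[0,0,0,2],[0,0,0,2],[0,0,0,2],[0,0,0,0],[0,0,0,0]]]' 50 20
python3 -c "
from h import *
s=manip.sense();print(s['force'],s['ft_torque'],np.degrees(2*np.arctan2(s['tool_rot'][1],s['tool_rot'][0])))"
```

```text
t: 6.25
tcp_pos: [0.4519, 0.1737, 0.2867]
tool_rot: [0.99, 0.144, -0.0, -0.0]
force: [0.8, 0.2, -0.2]
finger_gap: 0.898
[ 0.82010757  0.15535523 -0.19118982] [ 0.07336347  0.01442855 -0.0102598 ]
t: 7.25
tcp_pos: [0.4518, 0.1736, 0.2869]
tool_rot: [0.99, 0.144, -0.0, 0.0]
force: [-2.5, -0.4, 5.1]
finger_gap: 0.794
[-2.50346134 -0.41163821  5.05817206] [-0.18164301  0.37754999  0.03948526]
t: 8.25
tcp_pos: [0.4514, 0.1739, 0.2869]
tool_rot: [0.969, 0.246, -0.001, -0.0]
force: [-2.8, 1.3, 6.4]
finger_gap: 0.788
[-2.82727994  1.30690367  6.36175185] [ 0.08250765  0.50344589 -0.05547041] 28.487679731748152
```

```bash
cat > f.py <<'E'
from h import *
s=manip.sense();print('F',s['force'].round(1),'M',s['ft_torque'].round(2),'yaw',np.degrees(2*np.arctan2(s['tool_rot'][1],s['tool_rot'][0])).round(1))
E
python3 -m jog '[[[0,0,0,2],[0,0,0,2],[0,0,0,2],[0,0,0,2],[0,0,0,1.5],[0,0,0,1.5],[0,0,0,0],[0,0,0,0]]]' 50 20 | head -1; python3 f.py
```

```text
t: 9.25
F [-3.1 -0.7  6.8] M [-0.15  0.51 -0.07] yaw 39.5
```

```bash
python3 -m jog '[[[0,0,0,1.3],[0,0,0,1.3],[0,0,0,1.3],[0,0,0,1.3],[0,0,0,1.3],[0,0,0,1.3],[0,0,0,0],[0,0,0,0]]]' 50 20 | head -1; python3 f.py
```

```text
t: 10.25
F [-3.3 -0.1  6.8] M [-0.14  0.61 -0.03] yaw 47.3
```

```bash
python3 -m jog '[[[0,0,0,1.3],[0,0,0,1.3],[0,0,0,1.3],[0,0,0,1.3],[0,0,0,1.3],[0,0,0,1.3],[0,0,0,0],[0,0,0,0]]]' 50 20 | head -1; python3 f.py
```

```text
t: 11.25
F [-4.3  0.   7.2] M [-0.18  0.68 -0.01] yaw 55.1
```

```bash
python3 -m jog '[[[-0.5,0,0,1.3],[0,0,0,1.3],[0,0,0,1.3],[0,0,0,1.3],[0,0,0,1.3],[0,0,0,1.3],[0,0,0,0],[0,0,0,0]]]' 50 20 | head -1; python3 f.py
```

```text
t: 12.25
F [-2.8 -2.4  7.1] M [-0.38  0.58 -0.05] yaw 62.9
```

```bash
python3 -m jog '[[[0,0,0,1.3],[0,0,0,1.3],[0,0,0,1.3],[0,0,0,1.3],[0,0,0,1.3],[0,0,0,1.3],[0,0,0,0],[0,0,0,0]]]' 50 20 | head -1; python3 f.py
```

```text
t: 13.25
F [-3.2 -1.8  6.6] M [-0.43  0.49 -0.04] yaw 70.7
```

```bash
python3 -m jog '[[[0,0,0,1.3],[0,0,0,1.3],[0,0,0,1.3],[0,0,0,1.3],[0,0,0,1.3],[0,0,0,1.3],[0,0,0,0],[0,0,0,0]]]' 50 20 | head -1; python3 f.py
```

```text
t: 14.25
F [-2.8 -3.9  7.6] M [-0.71  0.53 -0.11] yaw 78.5
```

```bash
python3 -m jog '[[[0,-0.5,0,1.3],[0,0,0,1.3],[0,0,0,1.3],[0,0,0,1.3],[0,0,0,1.3],[0,0,0,0],[0,0,0,0],[0,0,0,0]]]' 50 20 | head -1; python3 f.py
```

```text
t: 15.25
F [-4.5 -1.8  5.5] M [-0.4   0.49 -0.06] yaw 85.0
```

```bash
python3 -m jog '[[[0,0,0,1.3],[0,0,0,1.3],[0,0,0,1.3],[0,0,0,1.3],[0,0,0,1.3],[0,0,0,0],[0,0,0,0],[0,0,0,0]]]' 50 20 | head -1; python3 f.py
```

```text
t: 16.25
F [-4.2 -1.8  7.5] M [-0.52  0.53 -0.07] yaw 91.5
```

```bash
python3 -m jog '[[[0,0,0,1.3],[0,0,0,1.3],[0,0,0,1.3],[0,0,0,1.3],[0,0,0,1.3],[0,0,0,0],[0,0,0,0],[0,0,0,0]]]' 50 20 | head -1; python3 f.py
```

```text
t: 17.25
F [-3.5 -2.2  7. ] M [-0.68  0.53 -0.12] yaw 98.0
```

```bash
python3 -m jog '[[[0,0,0,1.3],[0,0,0,1.3],[0,0,0,1.3],[0,0,0,1.3],[0,0,0,1.3],[0,0,0,0],[0,0,0,0],[0,0,0,0]]]' 50 20 | head -1; python3 f.py; python3 -c "
from h import *
S=manip.snapshot('side');T=manip.snapshot('top')
cv2.imwrite('pics/c4.png',np.hstack([cv2.resize(x,(400,480),interpolation=cv2.INTER_CUBIC) for x in (S[130:202,165:225],T[185:257,165:225])])[:,:,::-1])"
```

```text
t: 18.25
F [-1.8 -4.   5.4] M [-0.81  0.28 -0.63] yaw 104.4
```

View pics/c4.png

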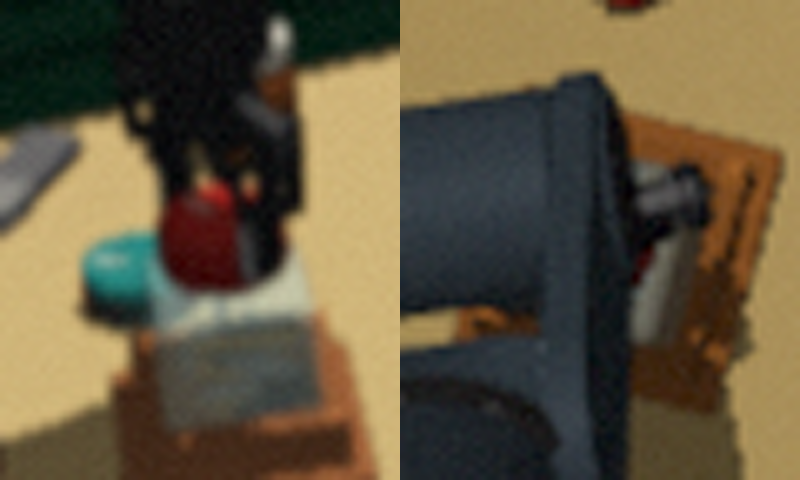

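The picture only shows that the lid is still seated between the pads, but the torque of −0.63 N m says the stop has been reached. I'll back off slightly, firm up the grip and test-lift.

```bash
python3 -m jog '[[[0,0,0,-1.3],[0,0,0,-1.3],[0,0,0,-0.7],[0,0,0,0],[0,0,0,0],[0,0,0,0],[0,0,0,0],[0,0,0,0]]]' 50 35 | head -1; python3 f.py
python3 -m jog '[[[0,0,0.5,0],[0,0,0.5,0],[0,0,0.5,0],[0,0,0.5,0],[0,0,0,0],[0,0,0,0],[0,0,0,0],[0,0,0,0]]]' 50 35; python3 f.py
```

```text
t: 19.35
F [-0.5 -3.3  5.6] M [-0.63  0.2   0.1 ] yaw 101.3
t: 20.35
tcp_pos: [0.4514, 0.1732, 0.2887]
tool_rot: [0.635, 0.773, -0.0, -0.0]
force: [0.8, -2.4, -2.7]
finger_gap: 0.782
F [ 0.8 -2.4 -2.7] M [-0.33  0.01 -0.05] yaw 101.2
```

```bash
python3 -m jog '[[[0,0,0.4,0],[0,0,0.4,0],[0,0,0.4,0],[0,0,0,0],[0,0,0,0],[0,0,0,0],[0,0,0,0],[0,0,0,0]]]' 50 35; python3 f.py
```

```text
t: 21.35
tcp_pos: [0.4514, 0.1732, 0.2899]
tool_rot: [0.635, 0.773, -0.0, -0.0]
force: [-0.6, -3.0, -0.9]
finger_gap: 0.784
F [-0.6 -3.  -0.9] M [-0.43  0.09 -0.07] yaw 101.2
```

```bash
python3 -m jog '[[[0,0,0.7,0],[0,0,1,0],[0,0,1,0],[0,0,1,0],[0,0,1,0],[0,0,1,0],[0,0,1,0],[0,0,0,0]]]' 50 35|head -2; python3 f.py
python3 -m jog '[[[0,0,2,0],[0,0,2,0],[0,0,3,0],[0,0,3,0],[0,0,4,0],[0,0,4,0],[0,0,4,0],[0,0,0,0]]]' 50 35|head -2; python3 f.py
```

```text
t: 22.35
tcp_pos: [0.4514, 0.1732, 0.2967]
F [-0.9 -3.  -1.6] M [-0.42  0.07 -0.01] yaw 101.2
t: 23.35
tcp_pos: [0.4517, 0.1734, 0.3191]
F [-0.2  0.1 -1.4] M [-0.    0.04  0.04] yaw 101.2
```

```bash
python3 -m jog '[[[0,0,8,0],[0,0,15,0],[0,0,12,0],[2.3,-12,5,-6],[2.3,-25,0,-6],[2.3,-36,0,-6],[2.3,-42,0,-6],[2.3,-42,0,-6]]]' 50 35|head -2; python3 f.py
python3 -m jog '[[[2.3,-42,0,-6],[2.3,-42,0,-6],[2.3,-42,0,-6],[2.3,-42,0,-6],[2.3,-32,-10,-6],[2.3,-20,-20,-6],[2.3,-9,-20,-6],[0,0,-10,0]]]' 50 35|head -2; python3 f.py
python3 - <<'E'
from h import *
S=manip.snapshot('side');T=manip.snapshot('top')
cv2.imwrite('pics/c5.png',np.hstack([cv2.resize(x,(400,400),interpolation=cv2.INTER_CUBIC) for x in (S[170:290,195:315],S[130:220,160:250])])[:,:,::-1])
E
```

```text
t: 24.35
tcp_pos: [0.463, 0.015, 0.3591]
F [ 0.8 -0.4 -1.5] M [-0.01  0.01 -0.05] yaw 71.0
t: 25.35
tcp_pos: [0.479, -0.2135, 0.298]
F [ 0.3  0.2 -0.3] M [ 0.02 -0.02 -0.03] yaw 29.2
```

View pics/c5.png

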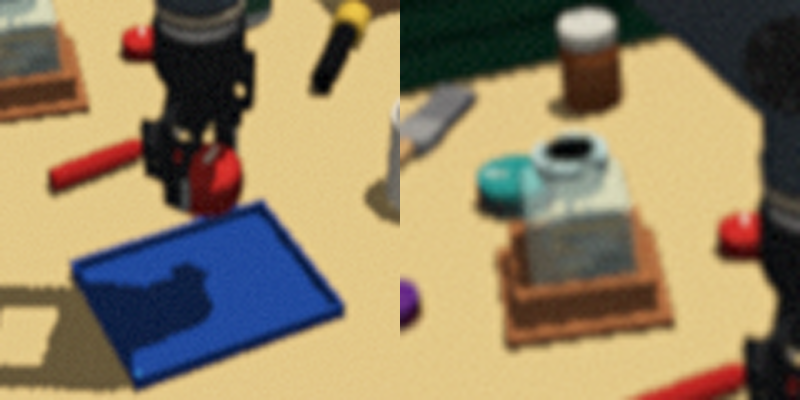

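The jar is standing open in its holder. The lid is held above the tray but may be tilted in the pads, so I'll zoom in.

```bash
python3 - <<'E'
from h import *
S=manip.snapshot('side');T=manip.snapshot('top')
cv2.imwrite('pics/c6.png',np.hstack([cv2.resize(x,(400,480),interpolation=cv2.INTER_CUBIC) for x in (S[190:250,230:280],T[170:254,270:340])])[:,:,::-1])
for c,s,_ in comps(S,(0,120,40),(8,255,255),30):
    if 230<c[0]<280 and 190<c[1]<250:print(c,s)
P=manip.sense()['tcp_pos']; 
print(cyl("side",P[0],P[1],P[2]-.174,.028), proj("side",np.array([P[0],P[1],P[2]-.146])),proj("side",np.array([P[0],P[1],P[2]-.174])))
E
```

```text
[258.3 223.2] [251 212  16  22 268]
(array([254.51586305, 222.53276092]), 475.0748429343803) (np.float64(254.43384666612644), np.float64(218.50683410885807)) (np.float64(254.5872781130658), np.float64(226.1942770249406))
```

View pics/c6.png

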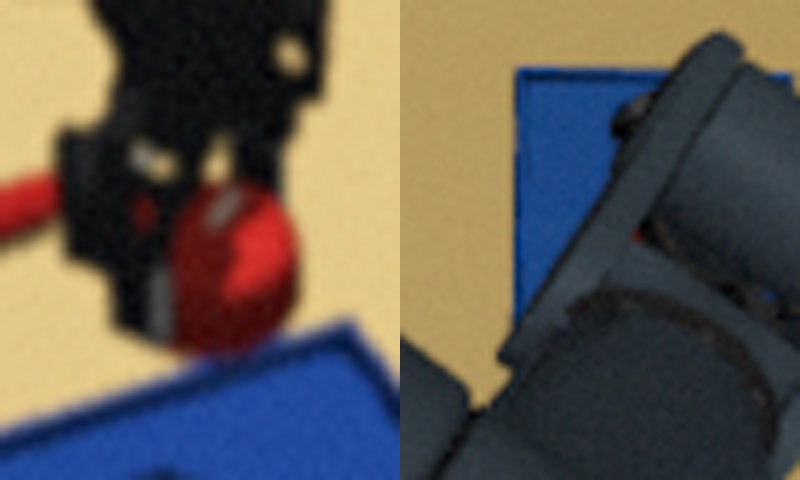

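```bash
python3 - <<'E'
from h import *
S=manip.snapshot('side');s=manip.sense();P=s['tcp_pos'];yaw=np.radians(29.2)
hsv=cv2.cvtColor(S,cv2.COLOR_RGB2HSV_FULL)
red=np.zeros(S.shape[:2],bool)
for c,st,m in comps(S,(0,120,40),(8,255,255),30):
    if 251<c[0]<280 and 190<c[1]<250: red|=m
bg=(S.max(2)>95)&~cv2.dilate(red.astype(np.uint8),np.ones((3,3))).astype(bool)
ax=np.array([np.cos(yaw),np.sin(yaw),0])
from scipy.spatial.transform import Rotation as Ro
g=P-[0,0,.158]
for d in range(-60,61,10):
    R=Ro.from_rotvec(ax*np.radians(d)).as_matrix()
    pts=[proj("side",g+R@np.array([.034*np.cos(a),.034*np.sin(a),z])) for z in(-.016,.012) for a in A]
    m=np.zeros(S.shape[:2],np.uint8);cv2.fillPoly(m,[cv2.convexHull(np.round(pts).astype(np.int32))],1);m=m>0
    top=[np.round(proj("side",g+R@(np.array([r*np.cos(yaw+.12),r*np.sin(yaw+.12),.012]))),1) for r in(.005,.028)]
    print(d,"red outside",(red&~m).sum(),"bg inside",(bg&m).sum(),"bar",top)
E
```

```text
-60 red outside 74 bg inside 17 bar [array([252.3, 218. ]), array([256.4, 214.3])]
-50 red outside 69 bg inside 10 bar [array([252.7, 217.7]), array([256.6, 213.8])]
-40 red outside 40 bg inside 17 bar [array([253.1, 217.4]), array([256.9, 213.4])]
-30 red outside 19 bg inside 21 bar [array([253.5, 217.2]), array([257.3, 213.1])]
-20 red outside 4 bg inside 20 bar [array([254.1, 217.2]), array([257.8, 212.9])]
-10 red outside 0 bg inside 21 bar [array([254.7, 217.3]), array([258.3, 212.8])]
0 red outside 0 bg inside 29 bar [array([255.3, 217.4]), array([258.9, 212.9])]
10 red outside 0 bg inside 45 bar [array([255.9, 217.7]), array([259.5, 213. ])]
20 red outside 0 bg inside 51 bar [array([256.5, 218.1]), array([260.2, 213.3])]
30 red outside 0 bg inside 52 bar [array([257.1, 218.5]), array([260.8, 213.6])]
40 red outside 0 bg inside 55 bar [array([257.6, 219. ]), array([261.4, 214. ])]
50 red outside 1 bg inside 49 bar [array([258.1, 219.6]), array([262. , 214.6])]
60 red outside 2 bg inside 43 bar [array([258.5, 220.2]), array([262.5, 215.1])]
```

The silhouette and bar position match an untilted lid, so I'll lower it.

```bash
python3 -m jog '[[[0,0,-10,0],[0,0,-20,0],[0,0,-24,0],[0,0,-22,0],[0,0,-16,0],[0,0,-9,0],[0,0,-5,0],[0,0,-2,0]]]' 50 35|head -2; python3 f.py
python3 -m jog '[[[0,0,-1,0],[0,0,-1,0],[0,0,-1,0],[0,0,-1,0],[0,0,-1,0],[0,0,-0.5,0],[0,0,0,0],[0,0,0,0]]]' 50 35|head -2; python3 f.py
```

```text
t: 26.6
tcp_pos: [0.4792, -0.2129, 0.1907]
F [-0.5  0.  -1.4] M [-0.04  0.04 -0.01] yaw 29.2
t: 27.6
tcp_pos: [0.4791, -0.2128, 0.1851]
F [ 0.3 -0.1 -1.7] M [ 0.06 -0.   -0.03] yaw 29.2
```

```bash
python3 -m jog '[[[0,0,-0.7,0],[0,0,-0.7,0],[0,0,-0.7,0],[0,0,-0.7,0],[0,0,-0.7,0],[0,0,0,0],[0,0,0,0],[0,0,0,0]]]' 50 35|head -2; python3 f.py
```

```text
t: 28.6
tcp_pos: [0.4791, -0.2128, 0.1816]
F [-0.6 -0.3 -1.3] M [0.01 0.02 0.04] yaw 29.2
```

```bash
python3 -m jog '[[[0,0,-0.5,0],[0,0,-0.5,0],[0,0,-0.5,0],[0,0,0,0],[0,0,0,0],[0,0,0,0],[0,0,0,0],[0,0,0,0]]]' 50 35|head -2; python3 f.py
```

```text
t: 29.6
tcp_pos: [0.4791, -0.2128, 0.1801]
F [-0.2 -1.2 -0.1] M [ 0.01  0.02 -0.01] yaw 29.2
```

```bash
python3 -m jog '[[[0,0,-0.4,0],[0,0,-0.4,0],[0,0,0,0],[0,0,0,0],[0,0,0,0],[0,0,0,0],[0,0,0,0],[0,0,0,0]]]' 50 35|head -2; python3 f.py
```

```text
t: 30.6
tcp_pos: [0.4791, -0.2128, 0.1793]
F [-0.2 -0.1 -0.7] M [0.01 0.01 0.04] yaw 29.2
```

```bash
python3 -m jog '[[[0,0,-0.4,0],[0,0,-0.4,0],[0,0,0,0],[0,0,0,0],[0,0,0,0],[0,0,0,0],[0,0,0,0],[0,0,0,0]]]' 50 35|head -2; python3 f.py
```

```text
t: 31.6
tcp_pos: [0.4791, -0.2128, 0.1791]
F [-0.6  0.5  5. ] M [ 0.06  0.29 -0.04] yaw 29.2
```

```bash
python3 -m jog '[[[0,0,0,0],[0,0,0,0],[0,0,0,0],[0,0,0,0],[0,0,0,0],[0,0,0,0],[0,0,0,0],[0,0,0,0]]]' 82 20|head -4; python3 f.py
python3 -m jog '[[[0,0,0,0],[0,0,0,0],[0,0,0,0],[0,0,0,0],[0,0,1,0],[0,0,2,0],[0,0,3,0],[0,0,4,0]]]' 100 20; python3 f.py
```

```text
t: 32.6
tcp_pos: [0.479, -0.2128, 0.1785]
tool_rot: [0.968, 0.252, 0.0, 0.0]
force: [-0.9, 0.7, -0.2]
F [-0.9  0.7 -0.2] M [-0.    0.04 -0.  ] yaw 29.2
t: 33.6
tcp_pos: [0.4791, -0.2128, 0.1888]
tool_rot: [0.968, 0.252, -0.0, 0.0]
force: [0.4, 0.1, -0.4]
finger_gap: 0.998
F [ 0.4  0.1 -0.4] M [-0.03  0.01  0.01] yaw 29.2
```

```bash
python3 -m jog '[[[0,0,10,0],[0,0,20,0],[0,0,30,0],[0,0,35,0],[0,0,35,0],[0,0,25,0],[0,20,10,0],[0,20,0,0]]]' 100 20
python3 -m jog '[[[-10,40,0,0],[-10,50,0,0],[-10,50,0,0],[-10,50,0,0],[-10,50,0,0],[-10,30,0,0],[0,10,0,0],[0,0,0,0]]]' 100 20
python3 - <<'E'
from h import *
I={n:manip.snapshot(n) for n in("top","side")}
for k,v in lidfit(I,.005,[.479,-.213]).items():print(k,v)
S,T=I["side"],I["top"]
cv2.imwrite('pics/c7.png',np.hstack([cv2.resize(S[125:295,160:330],(400,400),interpolation=cv2.INTER_CUBIC),cv2.resize(T[140:260,240:360],(400,400),interpolation=cv2.INTER_CUBIC)])[:,:,::-1])
E
```

```text
t: 34.6
tcp_pos: [0.4786, -0.1712, 0.3539]
tool_rot: [0.968, 0.252, 0.0, -0.0]
force: [0.2, -0.3, -0.7]
finger_gap: 1.001
t: 35.6
tcp_pos: [0.4188, 0.1079, 0.353]
tool_rot: [0.967, 0.253, -0.0, 0.0]
force: [0.6, -0.3, -0.3]
finger_gap: 0.999
top (array([ 0.4806, -0.2135]), array([-0.,  0.]), [(340, 363)])
side (array([ 0.4846, -0.2065]), array([-0.,  0.]), [(305, 436)])
top+side (array([ 0.4822, -0.211 ]), array([-0.78, -0.46, -0.05,  1.18]), [(340, 363), (305, 439)])
```

View pics/c7.png

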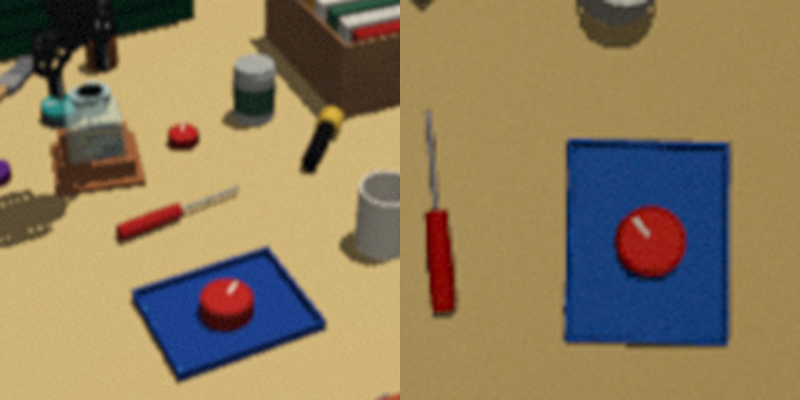

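The lid lies flat and top up in the middle of the tray, around (650,240) in the right crop. The jar stands open in its holder, nothing nearby has moved, and the robot is clear, so I'm handing in.

```bash
python3 -c "
from h import *
print(manip.sign_off(),manip.sense()['t'])"
```

```text
the job is handed in; nothing more can be done
the job is handed in; nothing more can be done
```

The red lid is off the jar and lying flat, top up, in the middle of the blue tray. I handed the job in at about 36 s of the 64 s allowed.

- **Breaking loose:** I twisted the lid 30° anticlockwise with the grip set to 120 N. I then opened and re-gripped at 20 N before spinning.
- **Stop:** I spun it on in small steps until the twist rose from about 0.1 to 0.63 N m, at roughly 120° of turn. I backed off 3° and set the grip to 35 N.
- **Lift:** The highest upward pull I read was 2.7 N, against the 8 N that would raise the jar. Forces were only read at the end of each move, so short peaks in between would not show.
- **Placing:** I lowered the lid until it touched at about 5 N, then opened the fingers and backed away.

**Last checks:** The final pictures show the jar standing open in its holder and the gripper clear of everything. The screwdriver, mug, tin, torch and small red lid look unmoved. I did not look at the books, brush or small amber jar again, but nothing went near the books.

**Disagreements:** The lid position from the top camera (0.481, −0.214) and the side camera (0.485, −0.207) differ by 8 mm, because shadow on the lid's side skews the side view. Both put the lid well inside the tray. The lid looked tilted while it was being carried, but its outline fitted an upright lid.

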